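# Check the cure of a plaster cast with a spring-loaded probe

### The job

Lift the hardness probe out of its stand, point its nose squarely at the middle of the barcode ticket from about 6 cm away and hold it still there for two seconds so that the ticket is read. Then set the probe's tip on the middle of the round flat pad of the plaster dome, with the probe square to that pad, and press gently until the spring plunger is about half way in, never to its stop and without shoving the cast or the things lying about. Finish like that: still gripping the probe and keeping it pressed and still on the pad.

Things in the scene. Friction and masses are not known exactly. Their poses are not given: they have to be found in the camera images.
- grip (a point): centre of the grey square handle (28 x 28 mm, 76 mm long) of the loose probe, about 0.2 kg, which stands upright in its stand, nose down, at any yaw. +z runs along the probe from nose to handle end; x and y are square to the handle's flats. From the nose up: plunger tip at z = -116 mm, barrel 22 mm across from -94 to -46, black collar 46 mm across to -38, then the handle to +38.
- tip (a point): the very end of the probe's steel plunger, on the probe's axis, 116 mm from the handle's centre when relaxed; the axes are those of the probe (+z away from the nose). The plunger is a 10 mm rod with a ball end of 5 mm radius. The probe's code reader looks from here along -z.
- plunger (a joint): how far the spring plunger is pushed into the probe, in m: 0 is fully out, 0.014 is its stop, 0.007 is half way. It starts to yield at about 1.2 N, needs 3.3 N half way and 5.4 N at the stop.
- probe: the probe as a body; its origin is where the tip of the relaxed plunger is, 116 mm below the handle's centre; same axes as grip.
- stand: fixed probe stand, 90 x 90 mm, its flat black top 90 mm above the bench with a hole 27 mm across in the middle, in which the probe's barrel hangs; the collar rests on the top and the tip hangs 20 mm above the bench. The probe must go straight up at least 75 mm to come clear. The origin is on the bench under the hole.
- tag (a point): middle of the barcode on the job ticket, a 66 x 52 mm white card with black bars, on a fixed sloping wooden holder 86 mm wide, about 49 mm above the bench. +z is square to the card and points out of it; the card leans 0.5 rad (29 degrees) from lying flat, towards the side that faces roughly to the robot.
- spot (a point): middle of the face of the round flat pad on the dome: a bare grey plaster disc 34 mm across with a 5 mm dark dot at its centre, 90 mm above the bench, 52 mm to the side of the dome's centre line. +z is square to the pad, out of the plaster; it leans 0.5 rad (29 degrees) from vertical, away from the dome's centre. The two other pads, square and three-cornered, are not used.
- dome: fixed cream plaster dome cast with rows of small bumps, 200 mm across, on a round bat 244 mm across and 24 mm thick; its top is 99 mm above the bench. The origin is on the bench under its centre; the round pad lies on its -x side.
- palette_knife: loose palette knife lying flat, 200 mm long, wooden handle and steel blade; a bystander, to be left where it is
- fettling_knife: loose thin-bladed fettling knife lying flat, 190 mm long; a bystander, to be left where it is
- brush: loose brush lying flat; a bystander, to be left where it is
- sanding_block: loose cork sanding block, 100 x 60 x 28 mm; a bystander, to be left where it is
- jar: loose clear jar with a white lid, 72 mm across, 85 mm high; a bystander, to be left where it is
- cup: loose grey mixing cup, 80 mm across, 80 mm high; a bystander, to be left where it is
- scraper: loose flat steel scraper, 90 x 55 x 5 mm; a bystander, to be left where it is
There are look-alikes about, which are no part of the job. Leave any orange or red look-alike of the stand alone.

How it is judged:
On the way, in this order (a step that is already met when the one before it is completed fails the run):
1. the probe is gripped and lifted clear of its stand (z of tip in the frame of stand above 0.092 m and contact force between probe and the fingers above 1 N), for 0.1 s.
2. the held probe points at the barcode (its axis passes within about 16 mm of the middle, within 20 degrees of square), tip 30 to 100 mm from it, still for 1 s (x of tag in the frame of tip between -0.016 and 0.016 m and y of tag in the frame of tip between -0.016 and 0.016 m and z of tag in the frame of tip between -0.1 and -0.03 m and angle between the z axis of tip and the z axis of tag, either way round below 0.35 rad and linear speed of probe below 0.03 m/s and contact force between probe and the fingers above 1 N), for 1 s.
At the end, for the whole second after the job is handed in: The gripped probe stands still with its tip within 8 mm of the middle of the round pad, its axis within 11 degrees of square to the pad, the plunger pushed in between 3 and 11 mm of its 14 mm, pressing with 1 to 8 N, through the last second (distance between tip and spot below 0.008 m and angle between the z axis of tip and the z axis of spot, either way round below 0.19 rad and value of joint plunger between 0.003 and 0.011 m and contact force between probe and dome between 1 and 8 N and contact force between probe and the fingers above 1 N and linear speed of probe below 0.02 m/s and contact force between probe and stand below 0.1 N); the arm keeps its last pose, push and grip.
It fails at once if the plunger is pushed to its stop (value of joint plunger above 0.0135 m).
It fails at once if the plaster cast is shoved with more than 15 N (contact force between dome and anything else above 15 N).
It fails at once if a bystander is moved more than 40 mm (distance of any of palette_knife, fettling_knife, brush, sanding_block, jar, cup, scraper from where it was at the start of the episode above 0.04 m).
It also fails if it takes over 64 s, if anything falls off the work surface, if the arm or the gripper's body presses on something with over 40 N, if the wrist force passes 120 N, or if a joint passes its speed limit or range.

### The arm

A 7-joint arm with a two-finger parallel gripper is mounted at the origin on the work surface. World frame = base frame: x ahead of the robot, y to its left, z up, the work surface at z = 0. Lengths are in m, angles in rad, forces in N, time in s.
With the tool pointing down it reaches from about 0.4 to 0.85 m from the base axis. Payload 6.9 kg.
Tool frame: the origin (TCP) lies midway between the tips of the shut fingers; the grasp point (between the pads) lies behind it (ctrl.pinch_z is the z of the grasp point in the tool frame, in m); z points along the fingers, y is the line along which they close (so a half turn about z gives the same grasp; the last joint's range is limited). The gripper opens to 85 mm and grips with 20 to 120 N. Pads are 22 mm wide; open, the fingers measure 114 mm over their backs; the gripper's body (76 mm by 85 mm) begins 54 mm behind the grasp point. The pads swing forward as they close: fully open they stand 13 mm farther back than shut.
Start: joints at [-1.014, 0.507, -0.238, 1.5, 0.126, 1.149, -0.155], TCP at [0.273, 0.562, 0.196] pointing down, gripper open.
Joint ranges: [-3.08, 3.08], [-0.24, 2.05], [-1.43, 1.35], [0, 2.5], [-1.52, 4.66], [0.17, 1.96], [-2.89, 2.89]. Speed limits (rad/s): [2.39, 2.39, 3.14, 3.14, 3.14, 3.14, 3.14].

### API

Orientations are given as a unit quaternion [w, x, y, z].
In Python, from station import ctrl, get_state, vision, ticket, models gives the robot as it stands. Calls block until the motion is done:
- ctrl.movep(position, orientation): joint-space move of the TCP to a pose.
- ctrl.movel(position, frame=None, max_speed=0.15): straight line of the TCP; frame=None keeps the orientation; max_speed is the mean speed in m/s.
- ctrl.set_joints(angles): joint-space move.
- ctrl.ungrasp() and ctrl.close_gripper(force=None): open the fingers fully, or close them until they stop; force is the grip in N (None keeps the last).
- ctrl.pause(seconds).
- ctrl.ik(position, orientation): joint angles nearest the present ones, or None.
- get_state(): the state.
- vision.grab_frame(name): name is "side" or "top" or "wrist"; returns (picture, depth): 384x512x3 uint8, blue, green, red; 384x512 float32, m along the optical axis (not along the pixel's ray), 0 where there is no reading.
- vision.camera_info(name): a dict with "mtx" (3x3 intrinsics, pixels), "R" (3x3) and "t" (3): a world point X has camera coordinates R X + t; the wrist camera has in their place "hand_eye" (4x4, takes a point from camera to tool coordinates, whose origin is the TCP and whose axes are the flange's). Camera axes: x right, y down, z forward; pixel columns grow to the right and rows downward; lengths in m; the calibration is good to about 2 mm. A picture is of the moment at which its call begins: read the wrist's pose just before it. camera_info takes no time and is no camera call.
A pose or a line that the arm cannot do raises ctrl.Unreachable and nothing moves.
- ticket.close_job(): hands the job in; it is judged then, once.
Trained networks look in the newest picture that a camera, given by its name, has taken for a name from the list of things; names that differ only in an ending like _2 or _b are one class to them, and where a whole thing is asked for, a point or a joint stands for the part that bears it (a point fixed in the world has none). Each returns a list of dicts, best first, with "p" (0 to 1); they miss things now and then, are a little off and sometimes report something else, mostly with a low value. They report only what shows in the picture. A call takes as long as a camera call. They do not tell look-alikes from the thing itself.
- models.recognise(camera, target): "point" ([column, row] in pixels, amid what is visible of it).
- models.masks_of(camera, target): "mask" (384x512 bool, what is visible of it) and "point" ([column, row] in pixels, amid what is visible of it).
The state is a dict: "time": time; "qpos": joint angles; "qd": joint speeds; "tau": joint torques, N m; "tcp_pos": TCP position; "eef_rot": TCP orientation; "contact_force": force on the tool from outside, world axes, zero at the start; "wrist_torque": the same for the moment, N m; "width": finger opening in m; "gripper_force": force on a finger pad.
Only numpy, scipy, OpenCV 4.12 (cv2) and the standard library are available. Lean on these libraries where they do the work, as an engineer would, in place of code of your own. Each camera call takes 0.05 s, during which the arm holds its last target. There are 200 camera calls.

## Working session

There is one attempt and no reset: what is moved stays moved. The work goes in short steps, each a Python script; the robot and the scene stay as the last script left them, time stands still between calls to the robot, and variables do not carry over. Pictures are saved under pics/ and viewed, at most 10 in all, crops included, and the job is handed in when it is done.

```bash
ls; mkdir -p pics; cat > h.py <<'E'
import numpy as np, cv2
from scipy.spatial.transform import Rotation as R
from station import ctrl, get_state, vision, ticket, models
def q2R(q): return R.from_quat([q[1],q[2],q[3],q[0]])
def R2q(r): x=r.as_quat(); return np.array([x[3],x[0],x[1],x[2]])
def grab(n):
    s=get_state(); im,d=vision.grab_frame(n); c=vision.camera_info(n)
    if n=='wrist':
        T=np.eye(4);T[:3,:3]=q2R(s['eef_rot']).as_matrix();T[:3,3]=s['tcp_pos']; M=T@np.array(c['hand_eye'])
    else:
        M=np.eye(4);M[:3,:3]=np.array(c['R']).T;M[:3,3]=-M[:3,:3]@np.array(c['t'])
    return im,d,np.array(c['mtx']),M
def cloud(d,K,M):
    v,u=np.mgrid[:d.shape[0],:d.shape[1]]
    P=np.stack([(u-K[0,2])/K[0,0]*d,(v-K[1,2])/K[1,1]*d,d],-1)
    P=P@M[:3,:3].T+M[:3,3]; P[d<=0]=np.nan; return P
E
python3 - <<'E'
from h import *
for n in ('top','side'):
    im,d,K,M=grab(n); np.savez(n,im=im,d=d,K=K,M=M); cv2.imwrite(f'pics/{n}0.png',cv2.resize(im,(800,600)))
    P=cloud(d,K,M)
    for t in ('probe','stand','tag','spot','dome'):
        for r in models.recognise(n,t)[:3]:
            u,v=r['point']; print(n,t,round(r['p'],2),np.round(r['point']),np.round(P[int(v),int(u)],3))
print(get_state()); print(ctrl.pinch_z, K, vision.camera_info('wrist'))
E
```

```text
pics
top probe 0.63 [356. 225.] [ 0.489 -0.259  0.095]
top probe 0.62 [364. 219.] [ 0.502 -0.263  0.17 ]
top probe 0.42 [302. 256.] [ 0.403 -0.115  0.009]
top stand 0.97 [405. 180.] [ 0.629 -0.427  0.012]
top stand 0.83 [354. 224.] [ 0.492 -0.252  0.091]
top stand 0.66 [351. 273.] [ 0.359 -0.24   0.089]
top tag 0.67 [151. 194.] [0.583 0.319 0.048]
top spot 0.83 [265. 190.] [ 0.589 -0.008  0.095]
top dome 0.94 [260. 186.] [0.597 0.006 0.098]
side probe 0.61 [322. 246.] [ 0.487 -0.288  0.159]
side stand 0.9 [388. 268.] [ 0.585 -0.435  0.09 ]
side stand 0.68 [319. 267.] [ 0.473 -0.292  0.089]
side stand 0.62 [279. 295.] [ 0.333 -0.269  0.089]
side tag 0.96 [199. 169.] [0.577 0.304 0.046]
side spot 0.66 [268. 214.] [ 0.55  -0.048  0.072]
side spot 0.26 [199. 172.] [0.569 0.301 0.043]
side spot 0.23 [193. 231.] [0.38  0.126 0.007]
side dome 0.77 [268. 213.] [ 0.551 -0.047  0.075]
{'time': 0.6, 'qpos': array([-1.0134797 ,  0.50747985, -0.23761045,  1.50022041,  0.12571001,
        1.14887355, -0.15483288]), 'qd': array([-0.00052901, -0.00038568,  0.0011911 , -0.00253543, -0.00147534,
     
[... 448 characters left out ...]
ipper_force': 0.0, 'width': 0.08528199946422381}
-0.0187 [[415.10899704   0.         260.40036394]
 [  0.         415.10899704 194.16867931]
 [  0.           0.           1.        ]] {'mtx': array([[288.24588906,   0.        , 249.18471629],
       [  0.        , 288.24588906, 190.13984768],
       [  0.        ,   0.        ,   1.        ]]), 'hand_eye': array([[-5.33597842e-05, -9.50087196e-01, -3.11984481e-01,
         8.14215847e-02],
       [ 9.99998956e-01, -5.01292040e-04,  1.35555275e-03,
        -7.50708009e-04],
       [-1.44428865e-03, -3.11984083e-01,  9.50086231e-01,
        -1.76588987e-01],
       [ 0.00000000e+00,  0.00000000e+00,  0.00000000e+00,
         1.00000000e+00]])}
```

View pics/top0.png

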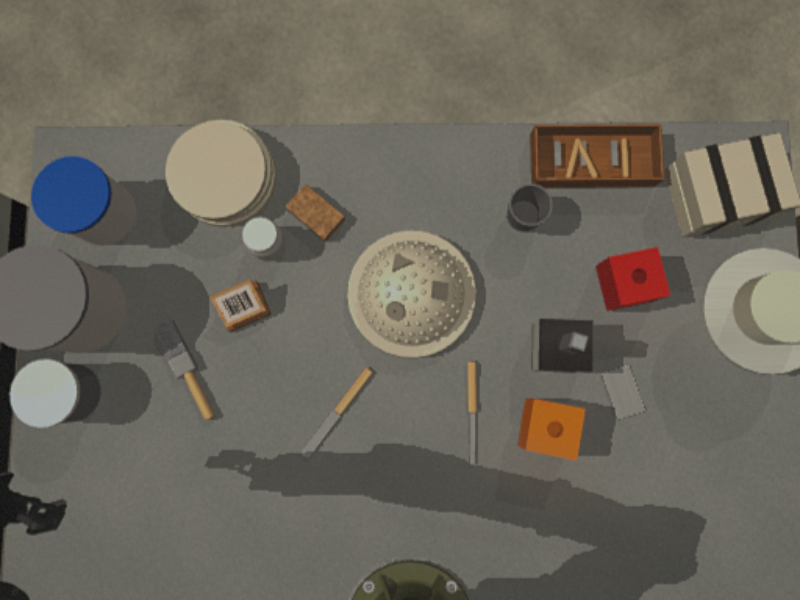

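View pics/side0.png

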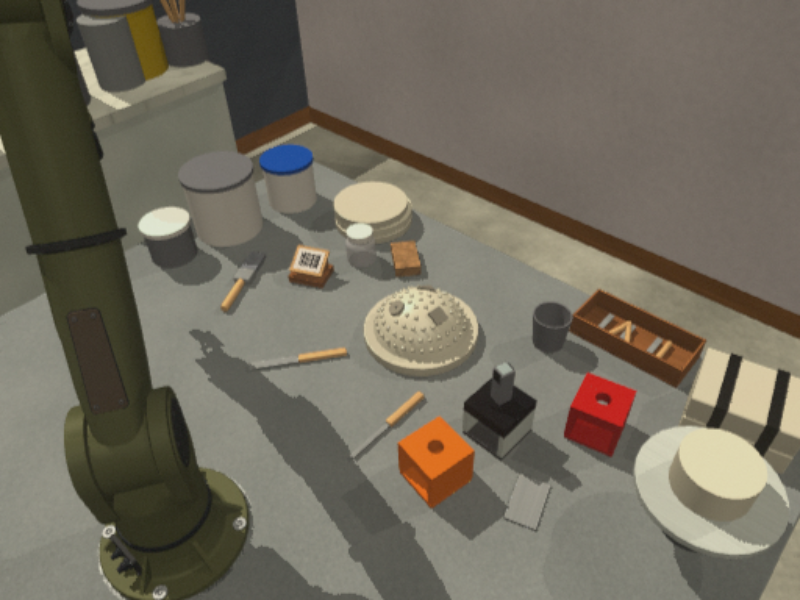

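Top view: black stand with probe at about (362,221) in 512-px coordinates, orange and red look-alikes beside it, tag at (153,193), round pad at (253,199) on the near-left side of the dome. Next I measure these from depth.

```bash
python3 - <<'E'
from h import *
def plane(Q):
    c=Q.mean(0); n=np.linalg.svd(Q-c)[2][2]; return c,n*np.sign(n[2])
for n in ('top','side'):
    f=np.load(n+'.npz'); im=f['im'];P=cloud(f['d'],f['K'],f['M'])
    near=lambda c,r:np.linalg.norm(P[...,:2]-c,axis=-1)<r
    m=near([.5,-.27],.07)&(P[...,2]>.166)&(P[...,2]<.185); Q=P[m]
    print(n,'handle top',m.sum(),Q.mean(0).round(4),cv2.minAreaRect((Q[:,:2]*1000).astype(np.float32)))
    m=near([.49,-.27],.08)&(abs(P[...,2]-.09)<.004);Q=P[m]
    print(' stand',m.sum(),Q.mean(0).round(4),cv2.minAreaRect((Q[:,:2]*1000).astype(np.float32)))
    m=near([.58,.31],.06)&(P[...,2]>.02)&(im.min(-1)>150);Q=P[m]; c,nn=plane(Q); print(' tag',m.sum(),c.round(4),nn.round(3),np.arccos(nn[2]))
    # dome base centre
    m=near([.6,0],.15)&(P[...,2]>.008)&(P[...,2]<.034);Q=P[m]; (c,r)=cv2.minEnclosingCircle((Q[:,:2]*1000).astype(np.float32)); print(' bat',c,r)
f=np.load('top.npz');im=f['im'];P=cloud(f['d'],f['K'],f['M'])
u,v=253,199; print(P[v,u]); Q=P[v-4:v+5,u-4:u+5].reshape(-1,3); print(plane(Q))
cv2.imwrite('pics/c1.png',np.hstack([cv2.resize(im[150:240,210:310],(400,360),interpolation=2),cv2.resize(im[175:255,325:405],(360,360),interpolation=2)]))
E
```

```text
top handle top 127 [ 0.5009 -0.2763  0.1748] ((501.0211181640625, -277.0481872558594), (28.28673553466797, 28.639781951904297), 72.47589874267578)
 stand 743 [ 0.5004 -0.274   0.0904] ((501.2878112792969, -276.7983703613281), (89.41337585449219, 90.31895446777344), 87.93534088134766)
 tag 4 [0.6021 0.313  0.059 ] [ 0.166 -0.     0.986] 0.1672076655499956
 bat (612.8605346679688, 7.204860687255859) 137.9913787841797
side handle top 105 [ 0.4989 -0.2798  0.1732] ((500.5126037597656, -278.8680419921875), (28.901386260986328, 28.777481079101562), 69.26979064941406)
 stand 594 [ 0.4918 -0.2835  0.0894] ((501.6925048828125, -277.4141845703125), (91.66128540039062, 93.79720306396484), 87.88136291503906)
 tag 112 [0.5817 0.3189 0.0479] [-0.425 -0.187  0.886] 0.48298463837089933
 bat (593.0037841796875, -11.795570373535156) 132.27789306640625
[0.56172847 0.02302289 0.09145821]
(array([0.56179016, 0.02304776, 0.09082378]), array([-0.3943342 ,  0.28388401,  0.87401969]))
```

View pics/c1.png

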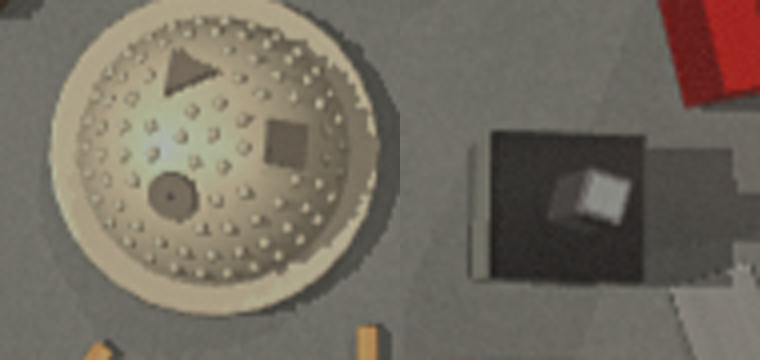

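Probe handle top, stand, tag and pad agree with the given sizes and tilts. Now I check reachable yaws, then look close up at tag and pad on the way.

```bash
cat >> h.py <<'E'
lo=np.array([-3.08,-.24,-1.43,0,-1.52,.17,-2.89]);hi=np.array([3.08,2.05,1.35,2.5,4.66,1.96,2.89])
def orient(n,yaw):
    z=-np.array(n)/np.linalg.norm(n); r0=R.align_vectors([z],[[0,0,-1]])[0]
    return r0*R.from_euler('z',yaw)*R.from_euler('x',np.pi)
def best(p,n,step=15):
    out=[]
    for a in np.arange(-180,180,step):
        q=R2q(orient(n,np.radians(a))); j=ctrl.ik(p,q)
        if j is not None: out.append((np.min(np.minimum(j-lo,hi-j)),a,np.round(j,2)))
    return sorted(out,key=lambda o:-o[0])
E
python3 - <<'E'
from h import *
nt=np.array([-.425,-.187,.886]);ns=np.array([-.394,.284,.874]);nt/=np.linalg.norm(nt);ns/=np.linalg.norm(ns)
T=np.array([.5817,.3189,.048]);S=np.array([.5615,.0232,.09])
for nm,p,n in (('tag',T+nt*.157,nt),('spot',S+ns*.097,ns),('spothi',S+ns*.16,ns)):
    print(nm,p.round(3)); [print(o) for o in best(p,n)[:8]]
for a in (71,71-90,71-180,71+90):
    # tool y direction at angle a: orient yaw
    for z in (.117,.3):
        q=R2q(orient([0,0,1],np.radians(a+90))); print('grasp',a,z,q2R(q).as_matrix()[:,1].round(2),ctrl.ik([.501,-.277,z],q))
E
```

```text
tag [0.515 0.29  0.187]
(np.float64(0.2767949380569785), np.int64(-45), array([-0.09,  0.28, -0.67,  2.11,  0.77,  0.45,  2.58]))
(np.float64(0.26142571424403627), np.int64(-60), array([-0.13,  0.28, -0.62,  2.11,  0.74,  0.43,  2.35]))
(np.float64(0.24763660745175833), np.int64(-75), array([-0.17,  0.27, -0.56,  2.11,  0.7 ,  0.42,  2.13]))
(np.float64(0.23444387532410657), np.int64(-90), array([-0.22,  0.26, -0.5 ,  2.11,  0.66,  0.4 ,  1.9 ]))
(np.float64(0.22119364618166729), np.int64(-105), array([-0.27,  0.26, -0.44,  2.11,  0.62,  0.39,  1.68]))
(np.float64(0.2102495402410782), np.int64(-120), array([-0.31,  0.25, -0.38,  2.11,  0.58,  0.38,  1.46]))
(np.float64(0.20020609056466734), np.int64(-135), array([-0.36,  0.25, -0.32,  2.11,  0.54,  0.37,  1.24]))
(np.float64(0.19060901875190348), np.int64(-150), array([-0.4 ,  0.25, -0.27,  2.11,  0.5 ,  0.36,  1.02]))
spot [0.523 0.051 0.175]
(np.float64(0.3515926405524179), np.int64(-60), array([-0.01,  0.29, -0.6 ,  2.15,  0.96,  0.81,  2.38]))
(np.float64(0.35086025206350824), np.int64(-75), array([-0.07,  0.28, -0.51,  2.15,  0.
[... 1831 characters left out ...]
14  0.62745572  1.76119403 -0.40336088  0.9412286
  0.53289731]
grasp -19 0.3 [ 0.95 -0.33  0.  ] [ 1.23481277e-03  4.31735142e-01  7.42809687e-01  1.46353735e+00
 -2.93627307e-01  1.36002453e+00  4.27927533e-01]
grasp -109 0.117 [-0.33 -0.95  0.  ] [-0.09170175  0.67570229  0.95105315  1.76305679 -0.63123441  1.0406335
 -0.80998644]
grasp -109 0.3 [-0.33 -0.95  0.  ] [-0.03126296  0.44635506  0.80525465  1.46391567 -0.32334705  1.36822292
 -1.11262764]
grasp 161 0.117 [-0.95  0.33  0.  ] [-0.16507406  0.77121131  1.15108718  1.76381257 -0.7754748   1.14142516
 -2.23664639]
grasp 161 0.3 [-0.95  0.33  0.  ] [-0.17575973  0.56101659  1.15215774  1.46545458 -0.51210147  1.4444023
 -2.49125868]
```

```bash
python3 - <<'E'
from h import *
nt=np.array([-.425,-.187,.886]);ns=np.array([-.394,.284,.874]);nt/=np.linalg.norm(nt);ns/=np.linalg.norm(ns)
T=np.array([.5817,.3189,.048]);S=np.array([.5615,.0232,.09])
ims=[]
for nm,p,n in (('tag',T+nt*.157,nt),('spot',S+ns*.13,ns)):
    ctrl.movep(p,R2q(orient(n,np.radians(-120)))); ctrl.pause(.3)
    im,d,K,M=grab('wrist'); np.savez('w'+nm,im=im,d=d,K=K,M=M); ims.append(im)
    P=cloud(d,K,M)
    for r in models.recognise('wrist',nm)[:2]:
        u,v=r['point']; print(nm,r['p'],np.round(r['point']),P[int(v),int(u)])
    print(get_state()['time'])
cv2.imwrite('pics/w.png',cv2.resize(np.hstack(ims),(800,300)))
E
```

```text
tag 0.57 [251. 155.] [0.57289593 0.30903228 0.04004915]
2.4333
spot 0.81 [251. 152.] [0.54974839 0.00409456 0.08359745]
3.6667
```

View pics/w.png

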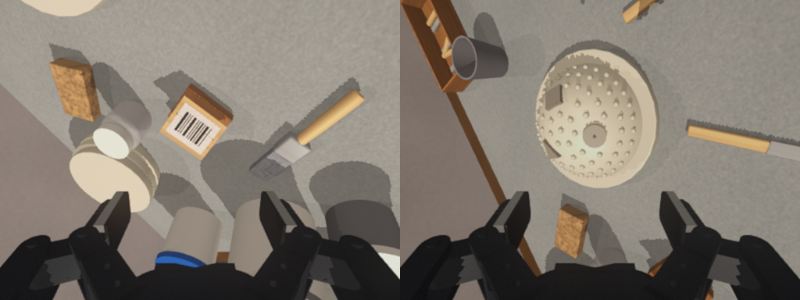

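The tag barcode shows at about wrist pixel (248,161), and the pad's dark dot at about (250,175); the network's spot point is off, so I use my own segmentation.

```bash
python3 - <<'E'
from h import *
def plane(Q):
    c=np.median(Q,0); Q=Q[np.linalg.norm(Q-c,axis=1)<.05]; c=Q.mean(0); n=np.linalg.svd(Q-c)[2][2]; return c,n*np.sign(n[2])
f=np.load('wspot.npz');P=cloud(f['d'],f['K'],f['M']);g=cv2.cvtColor(f['im'],6)
v0,u0=np.unravel_index(np.argmin(g[167:184,242:259]),(17,17));v0+=167;u0+=242
w=np.clip(g[v0-4:v0+5,u0-4:u0+5].max()*.75-g[v0-4:v0+5,u0-4:u0+5].astype(float),0,None)
vv,uu=np.mgrid[v0-4:v0+5,u0-4:u0+5];print('dot',u0,v0,(w*uu).sum()/w.sum(),(w*vv).sum()/w.sum(),P[v0,u0])
m=np.linalg.norm(P-P[v0,u0],axis=-1)<.014
c,n=plane(P[m]);print(m.sum(),c,n,np.arccos(n[2]))
f=np.load('wtag.npz');im=f['im'];P=cloud(f['d'],f['K'],f['M']);hsv=cv2.cvtColor(im,cv2.COLOR_BGR2HSV)
m=((hsv[...,1]<70)&(np.linalg.norm(P-[.5817,.3189,.048],axis=-1)<.055)&(P[...,2]>.025)).astype(np.uint8)
m=cv2.morphologyEx(m,2,np.ones((3,3)))
k,l,s,c=cv2.connectedComponentsWithStats(m);i=l[161,248] or 1+np.argmax(s[1:,4]);print(s[i],c[i])
c,n=plane(P[l==i]);print('tag',c,n,np.arccos(n[2]))
rect=cv2.minAreaRect(np.argwhere(l==i)[:,::-1].astype(np.float32));u,v=rect[0];print(rect,P[round(v),round(u)])
E
```

```text
dot 248 173 248.3962962962963 174.04444444444445 [0.56133895 0.02446775 0.09009108]
489 [0.56155071 0.02407645 0.08941028] [-0.38683168  0.27200211  0.88112207] 0.49256654719896475
[ 213  132   69   65 2420] [246.73140496 164.57024793]
tag [0.58142147 0.31652537 0.04761391] [-0.44034819 -0.19457184  0.87649031] 0.5022735130157618
((247.0337677001953, 164.95269775390625), (56.26385498046875, 44.29035186767578), 35.53767395019531) [0.58114985 0.31675424 0.04792766]
```

```bash
python3 - <<'E'
from h import *
q=R2q(orient([0,0,1],np.radians(71)))
ctrl.movep([.501,-.277,.27],q); ctrl.movel([.501,-.277,.118],max_speed=.12); ctrl.close_gripper(60); ctrl.pause(.3)
s=get_state(); print(s['time'],s['tcp_pos'],s['width'],s['gripper_force'],s['contact_force'],s['wrist_torque'])
E
```

```text
7.3 [ 0.5015325  -0.27724172  0.11837053] 0.02730490939224513 60.688698291778564 [ 1.34010833 -0.29108667  3.8473629 ] [-0.14577143 -0.35232452 -0.02304347]
```

```bash
python3 - <<'E'
from h import *
ctrl.movel([.501,-.277,.32],max_speed=.12); ctrl.pause(.4)
s=get_state(); print(s['time'],s['tcp_pos'],s['width'],s['gripper_force'],s['contact_force'])
ims=[]
q=q2R(s['eef_rot'])
for n in('wrist','side','top'):
    im,d,K,M=grab(n); np.savez('g'+n,im=im,d=d,K=K,M=M); P=cloud(d,K,M); ims.append(im)
    L=q.inv().apply((P.reshape(-1,3)-s['tcp_pos'])).reshape(P.shape)
    for z0,z1 in((.085,.1),(.03,.07),(.022,.028)):
        m=(abs(L[...,0])<.04)&(abs(L[...,1])<.04)&(L[...,2]>z0)&(L[...,2]<z1); 
        if m.sum()>3: print(n,z0,m.sum(),L[m].mean(0).round(4),L[m].min(0).round(4),L[m].max(0).round(4))
    if n!='top':
        C=np.linalg.inv(M)
        for z in(.0984,.05):
            X=C[:3,:3]@(q.apply([0,0,z])+s['tcp_pos'])+C[:3,3]; x=K@X; cv2.circle(im,tuple((x[:2]/x[2]).round().astype(int)),2,(0,0,255),-1); print(n,x[:2]/x[2])
u,v=(x[:2]/x[2]).astype(int)
cv2.imwrite('pics/g.png',np.hstack([cv2.resize(ims[0],(400,300)),cv2.resize(ims[1][v-60:v+60,u-80:u+80],(400,300),interpolation=2)]))
E
```

```text
9.5333 [ 0.50097931 -0.27696535  0.31992669] 0.027190551382739066 60.066935420036316 [ 0.08982541  0.04869061 -2.31088637]
wrist 0.022 214 [ 0.014  -0.0046  0.0237] [-0.0123 -0.0225  0.022 ] [0.0227 0.021  0.0278]
wrist [250.56281477 180.21616684]
wrist [250.83066535 196.36985052]
side 0.085 11 [-0.0025 -0.0008  0.0903] [-0.0063 -0.0027  0.0855] [0.0016 0.0024 0.0957]
side 0.03 73 [-0.0063 -0.0046  0.0552] [-0.0118 -0.0112  0.041 ] [0.0052 0.008  0.0693]
side 0.022 46 [-0.0102 -0.0094  0.024 ] [-0.0236 -0.0224  0.022 ] [0.0197 0.021  0.0276]
side [323.57204774 223.31128081]
side [325.21058093 209.61116305]
top 0.022 16 [ 0.0102 -0.0124  0.0234] [-0.0099 -0.0225  0.0221] [0.022  0.019  0.0264]
```

View pics/g.png

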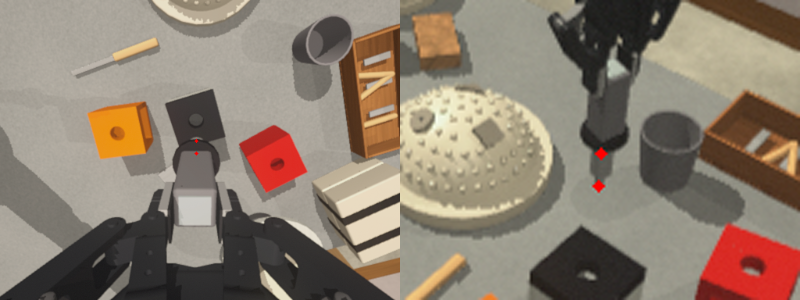

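Probe sits straight in the grip, with the tip where predicted. On to the tag.

```bash
cat >> h.py <<'E'
T=np.array([.5813,.3168,.0478]);S=np.array([.5614,.0240,.0900])
nt=np.array([-.436,-.191,.880]);ns=np.array([-.392,.277,.877]);nt/=np.linalg.norm(nt);ns/=np.linalg.norm(ns)
qt=R2q(orient(nt,np.radians(-120)));qs=R2q(orient(ns,np.radians(-120)))
E
python3 - <<'E'
from h import *
ctrl.movep([.46,.02,.36],R2q(orient([-.2,0,1],np.radians(-50))))
ctrl.movep(T+nt*.26,qt); ctrl.movel(T+nt*.158,max_speed=.1); ctrl.pause(2.5)
s=get_state(); print(s['time'],s['tcp_pos']-(T+nt*.158),s['width'],s['gripper_force'])
a=q2R(s['eef_rot']).as_matrix()[:,2]; print(np.arccos(-a@nt))
tip=s['tcp_pos']+a*.098; r=T-tip; print('dist',r@a,'off',np.linalg.norm(r-a*(r@a)))
# look at the probe in the side camera
im,d,K,M=grab('side'); L=q2R(s['eef_rot']).inv().apply(cloud(d,K,M).reshape(-1,3)-s['tcp_pos'])
for z0,z1 in((.085,.1),(.04,.07)):
    m=(abs(L[:,:2])<.04).all(1)&(L[:,2]>z0)&(L[:,2]<z1); print(m.sum(),L[m].mean(0) if m.any() else '')
print(best(S+ns*.2,ns,30)[:1])
E
```

```text
19.1667 [-2.78166709e-06  5.41362990e-05  1.59059284e-05] 0.027062319242777792 60.04186928272247
8.238939885924763e-05
dist 0.06000486244040167 off 6.930017182576845e-05
4 [0.0055198  0.00091773 0.0892537 ]
20 [0.00981231 0.00089391 0.05920876]
[(np.float64(0.3913613947532617), np.int64(-150), array([ 0.21,  0.15, -0.91,  2.04,  0.74,  1.  ,  1.  ]))]
```

```bash
python3 - <<'E'
from h import *
ctrl.movel(T+nt*.25,max_speed=.15)
ctrl.movep(S+ns*.22,qs); ctrl.movel(S+ns*.113,max_speed=.08); ctrl.pause(.5)
s=get_state(); print(s['time'],s['tcp_pos']-(S+ns*.113),s['width'],s['contact_force'],s['contact_force']@ns)
ims=[]
for n in('side','wrist','top'):
    im,d,K,M=grab(n); np.savez('p'+n,im=im,d=d,K=K,M=M); C=np.linalg.inv(M)
    x=K@(C[:3,:3]@S+C[:3,3]); u,v=(x[:2]/x[2]).round().astype(int); print(n,u,v)
    c=cv2.resize(im[v-30:v+30,u-26:u+27],(265,300),interpolation=2); ims.append(c)
    L=q2R(s['eef_rot']).inv().apply(cloud(d,K,M).reshape(-1,3)-s['tcp_pos'])
    for z0,z1 in((.08,.1),(.04,.07)):
        m=(abs(L[:,:2])<.02).all(1)&(L[:,2]>z0)&(L[:,2]<z1); print(m.sum(),L[m].mean(0).round(4) if m.any() else '')
cv2.imwrite('pics/p.png',np.hstack(ims))
E
```

```text
22.65 [ 9.78454512e-06 -1.28076359e-05  3.71999710e-05] 0.026873290188800202 [ 0.19812472  0.4558075  -2.35702594] -2.019000563423274
side 253 197
10 [0.0038 0.0025 0.0881]
54 [0.009  0.0012 0.0546]
wrist 248 177
0 
1 [0.0109 0.0006 0.0697]
top 253 199
2 [ 0.0027 -0.0009  0.0931]
18 [ 0.0035 -0.0064  0.0631]
```

View pics/p.png

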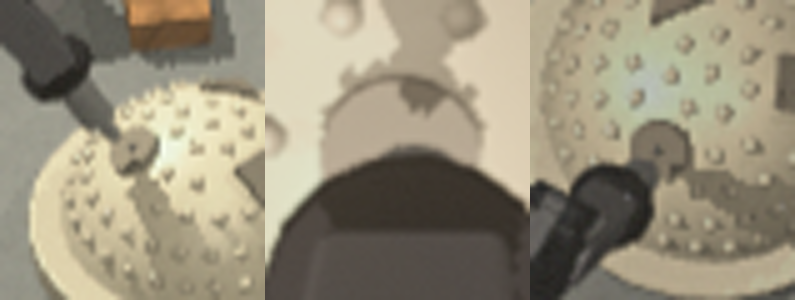

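The side and top crops show the tip about 15 mm off the pad on its axis, with the dark dot at crop centre straight ahead. I creep in now, watching the force.

```bash
python3 - <<'E'
from h import *
def F():
    v=[]
    for _ in range(4): v.append(get_state()['contact_force']@ns); ctrl.pause(.05)
    return np.mean(v)
f0=F(); hc=None
for h in list(np.arange(.107,.084,-.001)):
    ctrl.movel(S+ns*h,max_speed=.02); ctrl.pause(.1); f=F()-f0; print(round(h,4),round(f,2))
    if f>2.9: break
    if get_state()['time']>50: break
s=get_state();print(s['time'],s['tcp_pos']-(S+ns*h),s['width'],s['gripper_force'])
E
```

```text
0.107 -0.01
0.106 0.19
0.105 0.69
0.104 0.18
0.103 -0.48
0.102 0.29
0.101 -0.32
0.1 0.34
0.099 -0.09
0.098 -0.08
0.097 1.53
0.096 1.34
0.095 1.95
0.094 2.16
0.093 2.63
0.092 2.72
0.091 3.1
32.55 [-4.30363099e-07  5.53801389e-05  9.57908938e-06] 0.02679971940410872 60.42948603630066
```

```bash
python3 - <<'E'
from h import *
ctrl.pause(.5); s=get_state(); print(s['time'],s['contact_force']@ns+2.02,abs(s['qd']).max())
print(ticket.close_job())
E
```

```text
33.05 3.180494807581354 0.0018673087775281547
the job is handed in; nothing more can be done
None
```

The job is handed in, but no verdict came back. The probe was held about 6 cm square to the barcode for 2.5 s, and it ended gripped and still on the round pad at about 3.2 N, with the plunger about 6.5 mm in by my estimate, at 33 s of the 64 s limit.

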